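Three rice cakes dished, shaker jar opened

TASK

Get a topped rice-cake serving ready: the long green dish already holds one rice cake, so add two from the wooden board to make three, lying flat side by side and not stacked, and leave the last one on the board. Then unscrew the tight dark cap of the white jar, anticlockwise seen from above, letting the wooden brace keep the jar from turning; stop turning when the red mark on the cap meets the red mark on the jar and the cap comes free, lift it straight off without pulling the jar out of the brace, and finish still gripping the cap level and still, two to five centimetres above the jar's mouth with the red marks in line. Leave the bowl, the chopstick holder and the spatula alone.

Things in the scene. Friction and masses are not known exactly. Their poses are not given: they have to be found in the camera images.
- dish: long, shallow, pale green ceramic dish, 220 (x) by 120 (y) mm outside, rim 14 mm high, walls and floor 5 mm thick; does not move. Origin: centre of its underside; x along its length. Its one rice cake lies near one end (the -x end), long side along the dish, so two more fit in line at the middle and the +x end, 68 mm apart
- board: light wooden board, 260 (x) by 160 (y) by 12 mm thick, does not move; three rice cakes lie on it in a row along its x, about 80 mm apart, their long sides roughly along x. Origin: centre of its underside
- cake0_center (a point): hard dry rice cake, cream, 54 (x) by 36 (y) by 16 (z) mm, 35 g; all four are alike. Point: its centre. This one starts on the dish
- cake1_center (a point): hard dry rice cake, cream, 54 (x) by 36 (y) by 16 (z) mm, 35 g; all four are alike. Point: its centre. This one starts on the board
- cake2_center (a point): hard dry rice cake, cream, 54 (x) by 36 (y) by 16 (z) mm, 35 g; all four are alike. Point: its centre. This one starts on the board
- cake3_center (a point): hard dry rice cake, cream, 54 (x) by 36 (y) by 16 (z) mm, 35 g; all four are alike. Point: its centre. This one starts on the board
- brace: open square wooden box fixed to the counter, 106 by 106 by 40 mm high, walls and floor 12 mm thick; the square jar stands in it with 2 mm of play per side and so cannot turn. Origin: centre of its underside
- jar: white ceramic shaker jar, square body 78 by 78 by 75 mm high, with a round neck above it, 0.6 kg, standing loose in the brace. Origin: centre of its underside; z up. A red mark on the shoulder and side shows its +x direction
- jar_mouth (a point): centre of the jar's mouth, 105 mm above the jar's underside. Under the cap lies a sprung sifter plate that presses up on the closed cap with 25 to 30 N (this makes the cap tight) and rises 3 mm when the cap is off
- cap_center (a point): dark steel screw cap, 60 mm diameter, 26 mm high, 60 g. Point: on its axis, half-way up (96 mm above the jar's underside when closed); z up. A red mark on its top and side shows its +x. 8 mm are free between its lower edge and the jar's shoulder. While held by the thread it cannot be lifted without the jar
- cap_mark (a point): red mark on the cap's side: on its +x, 30 mm from the axis, half-way up. Closed, it stands 50 to 70 degrees clockwise (from above) of the jar's mark; turning the cap anticlockwise (about +z) takes about 0.2 to 0.5 N m and frees it when the marks meet (within 20 degrees either way); some 22 to 28 degrees past the jar's mark it runs against a stop
- bowl: round pale green bowl, 116 mm across, 60 mm high, to be left alone. Origin: centre of its underside
- holder: bamboo chopstick holder, 72 mm diameter, 110 mm high, chopsticks up to 225 mm, to be left alone. Origin: centre of its underside
- spatula: steel fan-shaped spatula lying flat, 205 mm long, up to 80 mm wide, to be left alone. Origin: where handle meets blade, underside; x towards the blade
Not all that is in view belongs to the job. Of the things that look like the part that bears cap_center, the smallest one is meant.

How it is judged (in metres and radians):
On the way, in this order (a step that is already met when the one before it is completed fails the run):
1. three rice cakes lie flat on the dish, one is left on the board, and the fingers have let go of them (x of cake0_center in the frame of dish between -0.105 and 0.105 m and y of cake0_center in the frame of dish between -0.055 and 0.055 m and z of cake0_center in the frame of dish between 0.008 and 0.018 m and angle between cake0_center's own z axis and vertical below 0.15 rad and (((x of cake1_center in the frame of board between -0.13 and 0.13 m and y of cake1_center in the frame of board between -0.08 and 0.08 m and z of cake1_center in the frame of board below 0.026 m) and (x of cake2_center in the frame of dish between -0.105 and 0.105 m and y of cake2_center in the frame of dish between -0.055 and 0.055 m and z of cake2_center in the frame of dish between 0.008 and 0.018 m and angle between cake2_center's own z axis and vertical below 0.15 rad) and (x of cake3_center in the frame of dish between -0.105 and 0.105 m and y of cake3_center in the frame of dish between -0.055 and 0.055 m and z of cake3_center in the frame of dish between 0.008 and 0.018 m and angle between cake3_center's own z axis and vertical below 0.15 rad)) or ((x of cake2_center in the frame of board between -0.13 and 0.13 m and y of cake2_center in the frame of board between -0.08 and 0.08 m and z of cake2_center in the frame of board below 0.026 m) and (x of cake1_center in the frame of dish between -0.105 and 0.105 m and y of cake1_center in the frame of dish between -0.055 and 0.055 m and z of cake1_center in the frame of dish between 0.008 and 0.018 m and angle between cake1_center's own z axis and vertical below 0.15 rad) and (x of cake3_center in the frame of dish between -0.105 and 0.105 m and y of cake3_center in the frame of dish between -0.055 and 0.055 m and z of cake3_center in the frame of dish between 0.008 and 0.018 m and angle between cake3_center's own z axis and vertical below 0.15 rad)) or ((x of cake3_center in the frame of board between -0.13 and 0.13 m and y of cake3_center in the frame of board between -0.08 and 0.08 m and z of cake3_center in the frame of board below 0.026 m) and (x of cake1_center in the frame of dish between -0.105 and 0.105 m and y of cake1_center in the frame of dish between -0.055 and 0.055 m and z of cake1_center in the frame of dish between 0.008 and 0.018 m and angle between cake1_center's own z axis and vertical below 0.15 rad) and (x of cake2_center in the frame of dish between -0.105 and 0.105 m and y of cake2_center in the frame of dish between -0.055 and 0.055 m and z of cake2_center in the frame of dish between 0.008 and 0.018 m and angle between cake2_center's own z axis and vertical below 0.15 rad))) and contact force between the fingers and cake0 below 0.1 N and contact force between the fingers and cake1 below 0.1 N and contact force between the fingers and cake2 below 0.1 N and contact force between the fingers and cake3 below 0.1 N), for 0.2 s.
2. the cap, still seated on the jar, has been turned until its mark meets the jar's (angle between the x axis of cap_center and the x axis of jar, either way round below 0.42 rad and z of cap_center in the frame of jar below 0.105 m and angle between jar's own z axis and vertical below 0.1 rad and z of jar in the frame of brace below 0.018 m), for 0.1 s.
At the end, for the whole second after the job is handed in: Three cakes flat on the dish, one on the board; jar upright, raised under 6 mm in the brace; cap gripped, clear of the jar, lower edge 12 to 65 mm above the mouth, axis within 20 mm of it, tilt under 0.17 rad, marks in line within 0.4 rad, slower than 20 mm/s (x of cake0_center in the frame of dish between -0.105 and 0.105 m and y of cake0_center in the frame of dish between -0.055 and 0.055 m and z of cake0_center in the frame of dish between 0.008 and 0.018 m and angle between cake0_center's own z axis and vertical below 0.15 rad and (((x of cake1_center in the frame of board between -0.13 and 0.13 m and y of cake1_center in the frame of board between -0.08 and 0.08 m and z of cake1_center in the frame of board below 0.026 m) and (x of cake2_center in the frame of dish between -0.105 and 0.105 m and y of cake2_center in the frame of dish between -0.055 and 0.055 m and z of cake2_center in the frame of dish between 0.008 and 0.018 m and angle between cake2_center's own z axis and vertical below 0.15 rad) and (x of cake3_center in the frame of dish between -0.105 and 0.105 m and y of cake3_center in the frame of dish between -0.055 and 0.055 m and z of cake3_center in the frame of dish between 0.008 and 0.018 m and angle between cake3_center's own z axis and vertical below 0.15 rad)) or ((x of cake2_center in the frame of board between -0.13 and 0.13 m and y of cake2_center in the frame of board between -0.08 and 0.08 m and z of cake2_center in the frame of board below 0.026 m) and (x of cake1_center in the frame of dish between -0.105 and 0.105 m and y of cake1_center in the frame of dish between -0.055 and 0.055 m and z of cake1_center in the frame of dish between 0.008 and 0.018 m and angle between cake1_center's own z axis and vertical below 0.15 rad) and (x of cake3_center in the frame of dish between -0.105 and 0.105 m and y of cake3_center in the frame of dish between -0.055 and 0.055 m and z of cake3_center in the frame of dish between 0.008 and 0.018 m and angle between cake3_center's own z axis and vertical below 0.15 rad)) or ((x of cake3_center in the frame of board between -0.13 and 0.13 m and y of cake3_center in the frame of board between -0.08 and 0.08 m and z of cake3_center in the frame of board below 0.026 m) and (x of cake1_center in the frame of dish between -0.105 and 0.105 m and y of cake1_center in the frame of dish between -0.055 and 0.055 m and z of cake1_center in the frame of dish between 0.008 and 0.018 m and angle between cake1_center's own z axis and vertical below 0.15 rad) and (x of cake2_center in the frame of dish between -0.105 and 0.105 m and y of cake2_center in the frame of dish between -0.055 and 0.055 m and z of cake2_center in the frame of dish between 0.008 and 0.018 m and angle between cake2_center's own z axis and vertical below 0.15 rad))) and angle between jar's own z axis and vertical below 0.1 rad and z of jar in the frame of brace below 0.018 m and z of cap_center in the frame of jar_mouth between 0.025 and 0.078 m and horizontal distance between cap_center and jar_mouth below 0.02 m and angle between cap_center's own z axis and vertical below 0.17 rad and angle between the x axis of cap_center and the x axis of jar, either way round below 0.4 rad and x of cap_mark in the frame of jar above 0 m and contact force between the fingers and cap above 1 N and contact force between cap and jar below 0.1 N and linear speed of cap below 0.02 m/s); the arm keeps its last pose, push and grip.
It fails at once if the jar is pulled up by more than 12 mm or tipped by more than 0.25 rad (z of jar in the frame of brace above 0.024 m or angle between jar's own z axis and vertical above 0.25 rad).
It fails at once if the bowl, the chopstick holder or the spatula is shifted by more than 20 mm (distance of any of bowl, holder, spatula from where it was at the start of the episode above 0.02 m).
It also fails if it takes over 61 s, if anything falls off the work surface, if the arm or the gripper's body presses on something with over 40 N, if the wrist force passes 120 N, or if a joint passes its speed limit or range.

ROBOT

A 7-joint arm with a two-finger parallel gripper is mounted at the origin on the work surface. World frame = base frame: x ahead of the robot, y to its left, z up, the work surface at z = 0. Lengths are in m, angles in degrees, forces in N, time in s.
With the tool pointing down it reaches from about 0.425 to 0.875 m from the base axis. Payload 4.7 kg.
Tool frame: the origin (TCP) lies at the centre of the arm's flange, where the gripper is bolted on; the fingertips stand 182 mm ahead of it and the grasp point (between the pads) lies 164 mm ahead of it; z points along the fingers, y is the line along which they close (so a half turn about z gives the same grasp; the last joint's range is limited). The gripper opens to 87 mm and grips with 3 to 60 N. Pads are 19 mm wide; open, the fingers measure 117 mm over their backs; the gripper's body (75 mm by 190 mm) begins 51 mm behind the grasp point.
Start: joints at [0.808, 18.392, -4.016, 83.108, 1.295, 78.541, -3.26], TCP at [0.65, -0, 0.405] pointing down, gripper open.
Joint ranges: [-163.93, 163.93], [-17.29, 119.83], [-79.2, 71.16], [3.27, 140.29], [-89.18, 269.18], [5.43, 117.66], [-154.24, 154.24]. Speed limits (degrees/s): [147.25, 147.25, 180, 180, 180, 180, 180].

INTERFACE

Orientations are given as [roll, pitch, yaw] about the fixed x, y, z axes, in that order (R = Rz(yaw) Ry(pitch) Rx(roll)).
In Python, from cell import env gives the robot as it stands. The module is installed in compiled form; this text tells all that it offers.
- The arm moves only by the tool step_arm, never from a script. Its argument "steps" is one flat list of numbers, 5 for each row, row after row: the opening, from 0 (shut) to 1 (fully open), then the shift along the tool's x, y, z in mm, then the turn about the tool's z in degrees. In form: [grip, dx, dy, dz, roll, grip, dx, dy, dz, roll, ...]. A call has 1 to 12 rows; each row shifts and turns the commanded pose from where the row before left it, along the tool's axes as they then stand; what a row does not reach is not made up. A row lasts 1/8 s, in which the tool goes at most 62.5 mm and 10.7 degrees, less where a joint would pass 70% of its speed; a pose out of reach is approached as far as the arm can. A call with a gripper value outside its range is refused whole. The fingers move at their own pace and stop on an object; "grip_force" is the grip in N (left out, the last holds). Time passes only in rows, so rows that do not move let the fingers close. It gives the time, the measured TCP pose, the force, the opening and the grip force at its end, in the units of the state.
- env.get_obs(): the state, without advancing time (a new reading comes with each control period).
- env.read_camera(name): name is "scene" or "side" or "wrist"; returns a dict with "image" (420x560x3 uint8, red, green, blue), "camera_matrix" (3x3 intrinsics, pixels), "distortion" ([k1, k2, p1, p2, k3] as OpenCV has them; the pictures are not rectified), "R" (3x3) and "t" (3): a world point X has camera coordinates R X + t. Camera axes: x right, y down, z forward; pixel columns grow to the right and rows downward; lengths in m; the calibration is good to about 2 mm. A picture is of the moment at which its call begins. There is no depth.
- env.sign_off(): hands the job in; it is judged then, once.
The state is a dict: "time_s": time; "qpos": joint angles; "joint_velocities": joint speeds; "effort": joint torques, N m; "tool_pos": TCP position; "tool_rot": TCP orientation; "force": force on the tool from outside, world axes, zero at the start; "wrist_torque": the same for the moment, N m; "grip_width": finger opening in m; "grasp_force": force on a finger pad.
Only numpy, scipy, OpenCV 4.12 (cv2) and the standard library are available. Lean on these libraries where they do the work, as an engineer would, in place of code of your own. Each camera call takes 0.05 s, during which the arm holds its last target. There are 200 camera calls.

## Working session

There is one attempt and no reset: what is moved stays moved. The work goes in short steps, Python scripts to look and compute and a tool call to move; the robot and the scene stay as the last step left them, time stands still between calls to the robot, and variables do not carry over. Pictures are saved under pics/ and viewed, at most 10 in all, crops included, and the job is handed in when it is done.

Besides the shell and the picture viewer there is one more tool, called as name(argument=value, ...), one argument or row to a line, values as JSON. step_arm: Moves the arm, as the interface text tells. Its arguments: {"type":"object","properties":{"steps":{"type":"array","items":{"type":"number"}},"grip_force":{"type":"number"}},"required":["steps"]}

```bash
mkdir -p pics
cat > h.py <<'E'
import numpy as np, cv2, pickle
from cell import env
def snap(n,name):
    c=env.read_camera(n); cv2.imwrite(f'pics/{name}.png',c['image'][:,:,::-1]); pickle.dump(c,open(f'pics/{name}.pkl','wb')); return c
def load(name): return pickle.load(open(f'pics/{name}.pkl','rb'))
def back(c,uv,z):
    p=cv2.undistortPoints(np.array(uv,float).reshape(-1,1,2),np.array(c['camera_matrix']),np.array(c['distortion'])).reshape(-1,2)
    R=np.array(c['R']);t=np.array(c['t']);C=-R.T@t
    d=np.c_[p,np.ones(len(p))]@R
    return C+d*((z-C[2])/d[:,2])[:,None]
def proj(c,X):
    return cv2.projectPoints(np.array(X,float).reshape(-1,3),cv2.Rodrigues(np.array(c['R']))[0],np.array(c['t']),np.array(c['camera_matrix']),np.array(c['distortion']))[0].reshape(-1,2)
E
python3 - <<'E'
from h import *
for n in('scene','side','wrist'):
    c=snap(n,n+'0'); print(n,-np.array(c['R']).T@c['t'],np.array(c['R'])[2])
o=env.get_obs(); print(o['time_s'],o['tool_pos'],o['tool_rot'],o['grip_width'],o['force'])
E
```

```text
scene [ 0.96792628 -0.56214966  0.95296402] [-0.38065775  0.55661788 -0.7384282 ]
side [ 0.25075761 -0.75942174  0.80439912] [ 0.24564403  0.73993064 -0.62622812]
wrist [0.64873885 0.07247228 0.38364345] [-5.51187843e-04 -2.61644886e-01 -9.65164053e-01]
0.15 [ 6.49851487e-01 -2.07407850e-05  4.03908386e-01] [-1.79915215e+02  4.90347947e-03  9.00049278e+01] 0.08735027669043438 [-0.40371911 -0.94484682  0.08940091]
```

View pics/scene0.png

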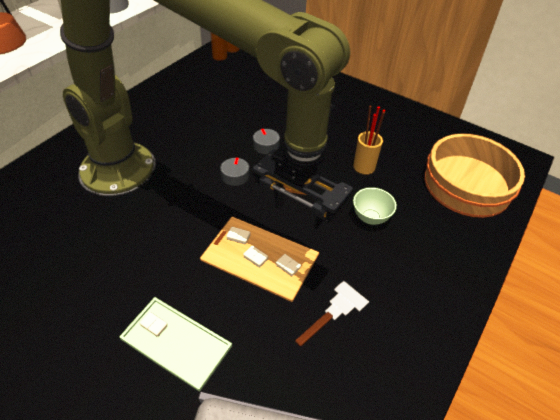

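View pics/side0.png

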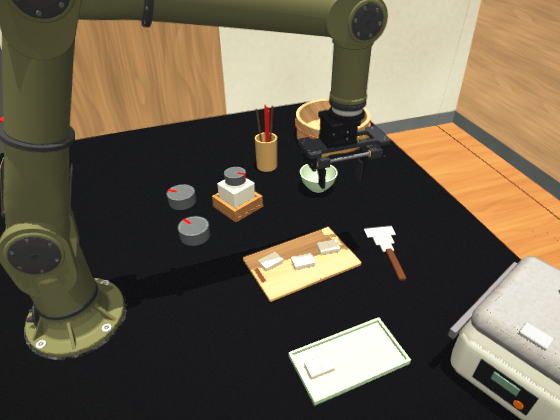

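The scene view shows the dish at about (176,342), the board at (260,258) with cakes at (238,236), (256,256) and (289,264), and two loose caps. The side view shows the jar in its brace at (236,190) and the spatula at (385,250).

Run:
```python
from h import *
s=cv2.imread('pics/side0.png'); w=cv2.imread('pics/scene0.png')
a=cv2.resize(s[150:350,170:370],(400,400),interpolation=cv2.INTER_CUBIC)
a=cv2.resize(s[220:400,235:415],None,fx=2.2,fy=2.2,interpolation=cv2.INTER_CUBIC)
b=cv2.resize(w[215:390,115:325],None,fx=1.9,fy=1.9,interpolation=cv2.INTER_CUBIC)
d=cv2.resize(s[155:225,200:275],None,fx=2.8,fy=2.8,interpolation=cv2.INTER_CUBIC)
W=np.zeros((600,800,3),np.uint8); W[:396,:396]=a[:396,:396]; W[:b.shape[0],400:400+b.shape[1]]=b[:,:400]; W[400:400+d.shape[0],:d.shape[1]]=d
cv2.imwrite('pics/z0.png',W)
for n,im in(('side',s),('scene',w)):
    c=load(n+'0'); print(n)
    h=cv2.cvtColor(im,cv2.COLOR_BGR2HSV)
    # grey/cream blobs
    m=((h[...,1]<70)&(h[...,2]>140)).astype(np.uint8)
    N,l,st,ce=cv2.connectedComponentsWithStats(m)
    for i in range(1,N):
        if 60<st[i,4]<3000 and ce[i][1]>150: print('cream',st[i],ce[i].round(1),back(c,ce[i],0.025)[0].round(3))
```

```text
side
cream [300 164  22  26 311] [310.  176.4] [0.708 0.317 0.025]
cream [325 165  13  23 181] [330.2 174.7] [0.772 0.305 0.025]
cream [225 167  20  11 164] [233.9 172. ] [0.487 0.424 0.025]
cream [217 178  38  30 694] [236.1 192.1] [0.466 0.314 0.025]
cream [167 185  27  15 288] [180.6 192.1] [0.306 0.372 0.025]
cream [179 217  29  19 401] [193.2 225.9] [0.314 0.199 0.025]
cream [364 226  32  26 492] [381.7 236.1] [ 0.781 -0.012  0.025]
cream [317 239  23  15 247] [328.  246.5] [ 0.63  -0.001  0.025]
cream [258 252  25  19 274] [270.3 260.6] [ 0.473 -0.001  0.025]
cream [291 253  25  16 278] [303.1 260.7] [ 0.551 -0.028  0.025]
cream [295 254  59  21 138] [324.4 264.3] [ 0.596 -0.058  0.025]
cream [318 264  30  12  62] [331.3 270.2] [ 0.604 -0.082  0.025]
cream [266 274  43  18  86] [285.7 283.1] [ 0.485 -0.085  0.025]
cream [101 323  11  10  76] [106.2 327.4] [ 0.072 -0.079  0.025]
cream [ 35 339  12  10  81] [ 40.4 343.9] [-0.067 -0.079  0.025]
scene
cream [353 188  43  31 580] [372.4 206.1] [0.713 0.3   0.025]
cream [227 230  20  12 117] [235.7 235.7] [ 0.473 -0.007  0.025]
cream [244 246  23  19 219] [254.7 255.3] [ 0.551 -0.027  0.025]
cream [276 261  18  13  69] [285.3 267.2] [ 0.633 -0.012  0.025]
cream [325 281  44  39 839] [345.6 300.5] [ 0.8   -0.006  0.025]
cream [ 196  392  120   28 1654] [238.7 410.4] [ 0.754 -0.349  0.025]
```

View pics/z0.png

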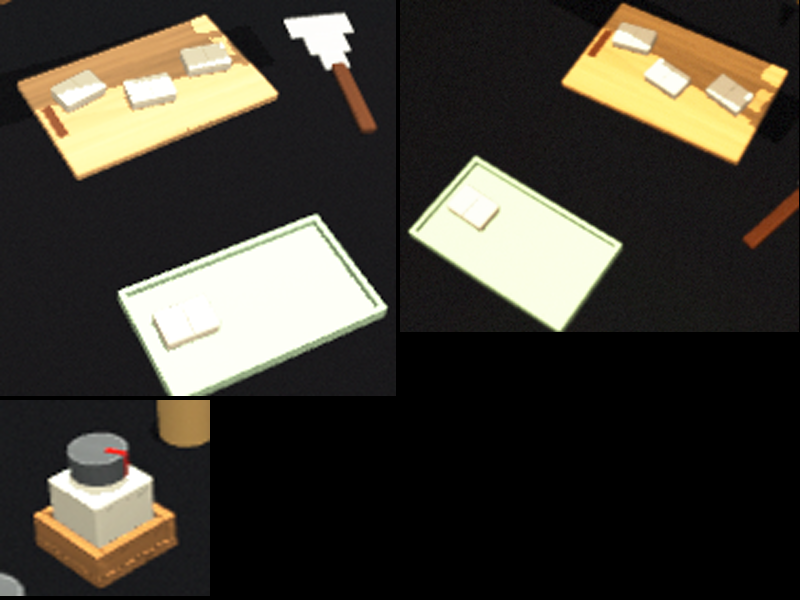

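View pics/wrist0.png

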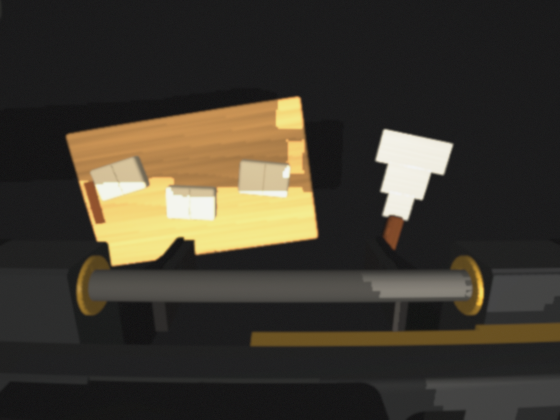

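The board is tilted about 8°. The left cake is tilted about 18° and the other two are near 0°. The cap's mark points roughly +x, at (245,172) in the side view, and the jar's mark is hidden on the far side. Next I'll convert these to positions.

Run:
```python
from h import *
S=load('side0');C=load('scene0');W=load('wrist0')
f=lambda L,k,o:np.array(L,float)/k+o
d1=back(S,f([(119,293),(318,216),(386,308),(172,396)],2.2,(235,220)),.014)
d2=back(C,f([(10,232),(76,156),(221,244),(160,330)],1.9,(115,215)),.014)
for d in(d1,d2): print('dish',d[:,:2].round(3).tolist(),d.mean(0).round(3))
cp=back(S,f([(98,447),(127,453),(105,450),(98,432),(98,464),(68,448)],2.8,(200,155)),.121);print('cap',cp.round(3).tolist())
br=back(S,f([(34,517),(101,556),(177,515)],2.8,(200,155)),.04);print('brace',br.round(3).tolist())
b=back(W,[(67,134),(300,97),(317,237),(112,265)],.012);print('board',b.round(3).tolist())
for n,q in(('A',[(91,172),(137,157),(146,180)]),('B',[(166,187),(215,188),(215,213)]),('C',[(240,161),(290,166),(287,192)])):
    p=back(W,q,.028)[:,:2]; print(n,p.round(3).tolist(),'ctr',((p[0]+p[2])/2).round(3),np.degrees(np.arctan2(*(p[1]-p[0])[::-1])).round(1),np.linalg.norm(p[1]-p[0]),np.linalg.norm(p[2]-p[1]))
```

```text
dish [[0.43, -0.262], [0.65, -0.245], [0.658, -0.361], [0.438, -0.375]] [ 0.544 -0.311  0.014]
dish [[0.441, -0.378], [0.43, -0.259], [0.649, -0.242], [0.659, -0.36]] [ 0.545 -0.31   0.014]
cap [[0.336, -0.213, 0.121], [0.353, -0.225, 0.121], [0.34, -0.217, 0.121], [0.339, -0.2, 0.121], [0.332, -0.227, 0.121], [0.316, -0.207, 0.121]]
brace [[0.285, -0.196, 0.04], [0.323, -0.244, 0.04], [0.385, -0.229, 0.04]]
board [[0.416, 0.052, 0.012], [0.67, 0.089, 0.012], [0.692, -0.067, 0.012], [0.447, -0.104, 0.012]]
A [[0.446, 0.012], [0.498, 0.028], [0.506, 0.003]] ctr [0.476 0.008] 16.9 0.054261796199393225 0.025644595085218238
B [[0.527, -0.004], [0.579, -0.005], [0.578, -0.033]] ctr [ 0.552 -0.019] -1.2 0.05277506081569034 0.027916563147578944
C [[0.607, 0.024], [0.659, 0.018], [0.656, -0.01]] ctr [0.632 0.007] -5.7 0.052638079442856804 0.028163863253769378
```

Run:
```python
from h import *
S=load('side0')
f=lambda L,k,o:np.array(L,float)/k+o
cp=back(S,f([(98,47),(127,53),(105,50),(98,32),(98,64),(68,48)],2.8,(200,155)),.121);print('cap',cp.round(3).tolist())
br=back(S,f([(34,117),(101,156),(177,115)],2.8,(200,155)),.04);print('brace',br.round(3).tolist())
print(back(S,f([(186,322)],2.2,(235,220)),.021))
```

```text
cap [[0.461, 0.278, 0.121], [0.486, 0.258, 0.121], [0.466, 0.271, 0.121], [0.468, 0.306, 0.121], [0.453, 0.248, 0.121], [0.432, 0.287, 0.121]]
brace [[0.389, 0.294, 0.04], [0.439, 0.206, 0.04], [0.532, 0.247, 0.04]]
[[ 0.47523958 -0.31562735  0.021     ]]
```

step_arm(
  steps=[1, 3, -19, 50, 0, 1, 0, 0, 50, 10.6, 1, 0, 0, 0, 10.6, 1, 0, 0, 0, 10.6, 1, 0, 0, 0, 10.6, 1, 0, 0, 0, 10.6, 1, 0, 0, 0, 10.6, 1, 0, 0, 0, 10.6, 1, 0, 0, 0, 10.6, 1, 0, 0, 0, 10.6, 1, 0, 0, 0, 0],
  grip_force=25,
)

```text
time_s: 1.52
tool_pos: [0.6309, 0.0031, 0.3044]
tool_rot: [180.0, 0.0, -5.3]
force: [0.1, 0.5, -0.7]
grip_width: 0.087
grasp_force: 0.0
```

Run:
```python
from h import *
snap('wrist','wrist1');o=env.get_obs(); print(o['time_s'],o['qpos'],o['tool_pos'],o['tool_rot'])
```

```text
1.575 [-10.32130524  19.71081907   9.38752949  93.45076916  -3.4109464
  67.14818105 -95.33436291] [0.6309068  0.0031266  0.30448443] [ 1.79986011e+02  2.79081721e-02 -5.18709203e+00]
```

View pics/wrist1.png

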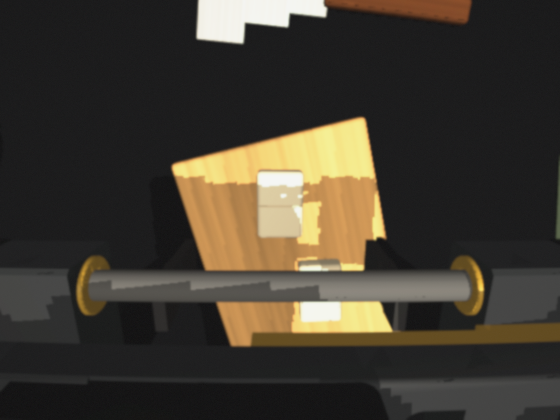

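Run:
```python
from h import *
c=load('wrist1'); print(-np.array(c['R']).T@c['t'])
C=back(c,[(258,170),(258,187),(302,170),(302,187),(258,237),(302,237)],.028); print(C.round(4).tolist())
print(proj(c,[[.631+a,.003+b,z] for a in(-.027,.027) for b in(-.018,.018) for z in(.012,.028)]).round(0).tolist())
print(back(c,[(300,322),(341,320),(300,262),(339,260)],.028).round(4).tolist())
```

```text
[ 0.70132185 -0.00282894  0.28426014]
[[0.6607, 0.0177, 0.028], [0.6476, 0.0191, 0.028], [0.6576, -0.0155, 0.028], [0.6445, -0.0146, 0.028], [0.6069, 0.0235, 0.028], [0.6037, -0.0116, 0.028]]
[[305.0, 230.0], [306.0, 236.0], [263.0, 233.0], [262.0, 240.0], [300.0, 166.0], [301.0, 170.0], [256.0, 170.0], [254.0, 174.0]]
[[0.5256, -0.0042, 0.028], [0.5243, -0.0397, 0.028], [0.5821, -0.0083, 0.028], [0.5809, -0.0403, 0.028]]
```

The cake under the gripper spans (258–303, 170–237), centred and aligned within 1 mm. I'll descend and grip.

step_arm(
  steps=[1, 1, 0, 40, 0, 1, 0, 0, 40, 0, 1, 0, 0, 18, 0, 1, 0, 0, 10, 0, 1, 0, 0, 0, 0, 0.2, 0, 0, 0, 0, 0.2, 0, 0, 0, 0, 0.2, 0, 0, 0, 0, 0.2, 0, 0, 0, 0],
)

```text
time_s: 2.7
tool_pos: [0.6321, 0.0029, 0.1971]
tool_rot: [-180.0, -0.0, -5.4]
force: [-0.6, -0.2, 0.1]
grip_width: 0.0552
grasp_force: 0.0
```

step_arm(
  steps=[0.2, 0, 0, 0, 0, 0.2, 0, 0, 0, 0, 0.2, 0, 0, 0, 0, 0.2, 0, 0, -20, 0, 0.2, 0, 0, -30, 0, 0.2, 1.5, 50, 0, 0, 0.2, 1.5, 52, 0, 0, 0.2, 1.5, 52, 0, 0, 0.2, 1.5, 52, 0, 0, 0.2, 1.5, 52, 0, 0, 0.2, 1, 50.5, 0, 0, 0.2, 0, 0, 0, -9.6],
)

```text
time_s: 4.2
tool_pos: [0.6092, -0.3119, 0.2485]
tool_rot: [179.7, 0.0, 3.9]
force: [0.2, 0.7, -0.3]
grip_width: 0.0356
grasp_force: 25.0
```

step_arm(
  steps=[0.2, 0, 0, 0, 0, 0.2, 0, 0, 25, 0, 0.2, 0, 0, 0, 0],
)

```text
time_s: 4.58
tool_pos: [0.6112, -0.3032, 0.2204]
tool_rot: [-179.9, 0.2, 4.2]
force: [-0.6, 0.1, -0.9]
grip_width: 0.0358
grasp_force: 25.0
```

step_arm(
  steps=[0.2, 1, 2, 18, 0, 0.2, 0, 0, 9, 0, 0.2, 0, 0, 3, 0, 0.2, 0, 0, 0, 0, 0.65, 0, 0, 0, 0, 0.65, 0, 0, 0, 0, 0.65, 0, 0, 0, 0, 0.65, 0, 0, 0, 0, 0.65, 0, 0, -15, 0, 0.65, 0, 0, -45, 0],
)

```text
time_s: 5.82
tool_pos: [0.6116, -0.3063, 0.2504]
tool_rot: [-179.9, 0.3, 4.2]
force: [0.4, -0.4, 0.4]
grip_width: 0.0569
grasp_force: 0.0
```

step_arm(
  steps=[0.8, -6, -48, 0, 0, 0.8, -6, -48, 0, 0, 0.8, -6, -48, 0, 0, 0.8, -6, -48, 0, 0, 0.8, -6, -48, 0, 0, 0.8, -6.5, -46.5, 0, 0, 0.8, 0, 0, 0, 6.4, 0.8, 0, 0, 0, 0, 0.8, 0, 0, 0, 0],
)

```text
time_s: 6.95
tool_pos: [0.5554, -0.0248, 0.2524]
tool_rot: [180.0, -0.1, -2.2]
force: [0.1, -0.1, -0.2]
grip_width: 0.0695
grasp_force: 0.0
```

Run:
```python
from h import *
snap('wrist','wrist2');c=snap('scene','scene2');cv2.imwrite('pics/z2.png',np.hstack([cv2.resize(c['image'][275:395,100:300,::-1],(500,300)),cv2.resize(load('wrist2')['image'][...,::-1],(300,300))]))
o=env.get_obs(); print(o['tool_pos'],o['tool_rot'])
```

```text
[ 0.55535406 -0.02486226  0.25206396] [ 1.79985572e+02 -2.86289455e-02 -2.23199299e+00]
```

View pics/z2.png

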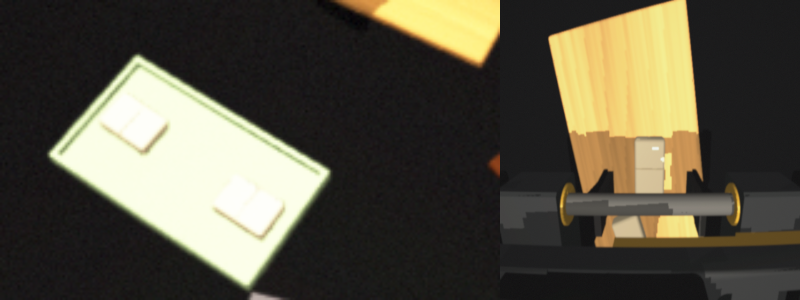

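The dish now shows a second cake lying flat at (249,205) in the crop. The next cake is centred between the fingers at (650,165).

step_arm(
  steps=[0.8, -2, -1.5, 30, 0, 0.8, 0, 0, 18, 0, 0.8, 0, 0, 7, 0, 0.2, 0, 0, 0, 0, 0.2, 0, 0, 0, 0, 0.2, 0, 0, 0, 0, 0.2, 0, 0, 0, 0, 0.2, 0, 0, 0, 0, 0.2, 0, 0, 0, 0, 0.2, 0, 0, 0, 0],
)

```text
time_s: 8.3
tool_pos: [0.5535, -0.0224, 0.1973]
tool_rot: [180.0, -0.0, -2.2]
force: [-0.1, -0.5, 3.9]
grip_width: 0.0356
grasp_force: 25.0
```

step_arm(
  steps=[0.2, 0, 0, -20, 0, 0.2, 0, 0, -33, 0, 0.2, 1, 48, 0, 0, 0.2, 1, 48, 0, 0, 0.2, 0, 48, 0, 0, 0.2, 0, 48, 0, 0, 0.2, 0, 48, 0, 0, 0.2, 0, 48, 0, 0, 0.2, 0, 0, 0, -6.5, 0.2, 0, 0, 20, 0, 0.2, 0, 0, 0, 0, 0.2, 0, 0, 0, 0],
)

```text
time_s: 9.8
tool_pos: [0.5444, -0.3091, 0.229]
tool_rot: [-180.0, 0.1, 4.3]
force: [-0.1, 0.2, -0.1]
grip_width: 0.0357
grasp_force: 25.0
```

step_arm(
  steps=[0.2, 0, 1, 20, 0, 0.2, 0, 0, 14, 0, 0.2, 0, 0, 4.5, 0, 0.2, 0, 0, 0, 0, 0.65, 0, 0, 0, 0, 0.65, 0, 0, 0, 0, 0.65, 0, 0, 0, 0, 0.65, 0, 0, 0, 0, 0.65, 0, 0, -15, 0, 0.65, 0, 0, -50, 0, 0.65, 0, 0, -60, 0, 1, 0, 0, -40, 0],
)

```text
time_s: 11.3
tool_pos: [0.5444, -0.3116, 0.3609]
tool_rot: [179.9, -0.2, 4.3]
force: [0.4, -0.4, -0.7]
grip_width: 0.061
grasp_force: 0.0
```

Run:
```python
from h import *
c=snap('scene','scene3');cv2.imwrite('pics/z3.png',np.hstack([cv2.resize(c['image'][275:395,100:300,::-1],(400,240)),cv2.resize(c['image'][90:210,200:400,::-1],(400,240))]))
o=env.get_obs(); print(o['time_s'],o['tool_pos'],o['tool_rot'],o['qpos'])
```

```text
11.35 [ 0.54543129 -0.31234005  0.36643898] [179.65225779  -0.64852496   4.28250298] [ 14.0584241   16.77560944  16.29634401  90.37296159  -4.94019146
  72.81532572 -54.62067217]
```

View pics/z3.png

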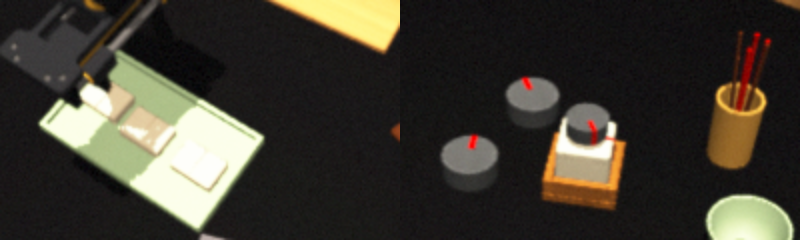

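Three cakes now lie flat in line on the dish. In the right crop the cap's mark is at (594,130) and the jar's red mark shows at its shoulder, (612,137).

Run:
```python
from h import *
c=load('scene3'); g=lambda L:np.array([((x-400)/2+200,y/2+90) for x,y in L])
print('cap',back(c,g([(587,118),(597,132),(588,122)]),.121).round(3).tolist())
print('jarmark',back(c,g([(604,137),(614,139)]),.087).round(3).tolist())
print('holder',back(c,g([(732,160)]),0).round(3).tolist())
```

```text
cap [[0.461, 0.273, 0.121], [0.488, 0.257, 0.121], [0.466, 0.267, 0.121]]
jarmark [[0.482, 0.287, 0.087], [0.496, 0.292, 0.087]]
holder [[0.62, 0.447, 0.0]]
```

step_arm(
  steps=[1, -3.6, -54, 0, 0, 1, -3.6, -54, 0, 0, 1, -3.6, -54, 0, 0, 1, -3.6, -54, 0, 0, 1, -3.6, -54, 0, 0, 1, -3.6, -54, 0, 0, 1, -3.6, -54, 0, 0, 1, -3.6, -54, 0, 0, 1, -3.6, -54, 0, 0, 1, -3.6, -54, 0, 0, 1, -3.6, -52, 0, 0, 1, 0, 0, 0, 0],
)

```text
time_s: 12.85
tool_pos: [0.4584, 0.2809, 0.3571]
tool_rot: [-179.9, -0.0, 4.8]
force: [-0.3, -1.0, -0.7]
grip_width: 0.0868
grasp_force: 0.0
```

Run:
```python
from h import *
snap('wrist','wrist4');o=env.get_obs(); print(o['time_s'],o['tool_pos'],o['tool_rot'],o['qpos'],o['force'],o['wrist_torque'])
```

```text
12.9 [0.45953827 0.2780801  0.3569353 ] [-1.79977322e+02 -4.44888670e-02  4.54073331e+00] [ -23.37726923    6.8864821   -11.43069122  102.63287234    1.44678854
   70.57182301 -120.66704416] [ 0.07954417 -1.00080933 -0.03766793] [-0.03767917  0.0627582   0.02492824]
```

View pics/wrist4.png

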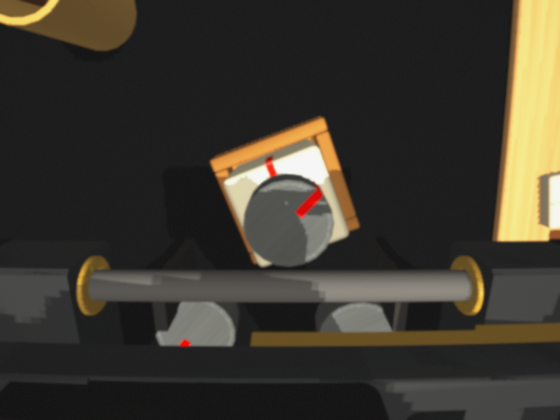

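Run:
```python
from h import *
c=load('wrist4')
P=back(c,[(289,221),(298,214),(320,190),(244,221),(333,221),(289,176),(289,266)],.121); print('cap',P.round(3).tolist())
d=P[2]-P[0]; print('capmark',np.degrees(np.arctan2(d[1],d[0])), np.degrees(np.arctan2(*(P[2]-P[1])[1::-1])))
J=back(c,[(274,177),(269,158)],.087);d=J[1]-J[0];print('jar',J,np.degrees(np.arctan2(d[1],d[0])))
b=back(c,[(211,160),(324,118),(358,227)],.04);print('brace',b.round(3).tolist())
for i in(0,1): d=b[i+1]-b[i];print(np.degrees(np.arctan2(d[1],d[0])))
```

```text
cap [[0.46, 0.276, 0.121], [0.465, 0.271, 0.121], [0.483, 0.258, 0.121], [0.457, 0.306, 0.121], [0.463, 0.247, 0.121], [0.49, 0.279, 0.121], [0.427, 0.273, 0.121]]
capmark -38.539132038528024 -35.98318370884949
jar [[0.4824485  0.28892647 0.087     ]
 [0.49623853 0.29371842 0.087     ]] 19.16202369501307
brace [[0.484, 0.345, 0.04], [0.528, 0.251, 0.04], [0.434, 0.208, 0.04]]
-65.08083900485585
-155.6075255334349
```

The cap is at (289,221) in the wrist view, its mark at about −37° and the jar's mark at about +22°, so it needs about 60° anticlockwise. I'll descend and grip.

step_arm(
  steps=[1, -0.5, 2, 40, 0, 1, 0, 0, 25, 0, 1, 0, 0, 13, 0, 1, 0, 0, 5, 0, 1, 0, 0, 0, 0, 0.4, 0, 0, 0, 0, 0.4, 0, 0, 0, 0, 0.4, 0, 0, 0, 0, 0.4, 0, 0, 0, 0, 0.4, 0, 0, 0, 0, 0.4, 0, 0, 0, 0, 0.4, 0, 0, 0, 0],
  grip_force=55,
)

```text
time_s: 14.4
tool_pos: [0.4601, 0.2753, 0.2739]
tool_rot: [-179.9, -0.1, 4.3]
force: [0.0, 6.2, 2.7]
grip_width: 0.0592
grasp_force: 55.0
```

step_arm(
  steps=[0.4, 0, 0, 0, -5, 0.4, 0, 0, 0, -5, 0.4, 0, 0, 0, -5, 0.4, 0, 0, 0, -5, 0.4, 0, 0, 0, -5, 0.4, 0, 0, 0, -5, 0.4, 0, 0, 0, -5, 0.4, 0, 0, 0, -5, 0.4, 0, 0, 0, -5, 0.4, 0, 0, 0, -5, 0.4, 0, 0, 0, -5, 0.4, 0, 0, 0, 0],
)

```text
time_s: 15.9
tool_pos: [0.4601, 0.2757, 0.2754]
tool_rot: [180.0, -0.2, 59.4]
force: [-2.9, 5.1, 9.7]
grip_width: 0.0591
grasp_force: 55.0
```

Run:
```python
from h import *
w=snap('wrist','wrist5');c=snap('scene','scene5');cv2.imwrite('pics/z5.png',np.hstack([cv2.resize(c['image'][100:220,240:360,::-1],(400,400)),cv2.resize(w['image'][100:300,180:380,::-1],(400,400))]))
o=env.get_obs(); print(o['time_s'],o['tool_pos'],o['tool_rot'],o['force'],o['wrist_torque'],o['grip_width'])
```

```text
16.0 [0.46012417 0.27569477 0.27542236] [179.96855199  -0.19921744  59.3841006 ] [-1.91802017  4.79943093 10.19237463] [0.96564481 0.62744587 0.07912206] 0.05905569935666661
```

View pics/z5.png

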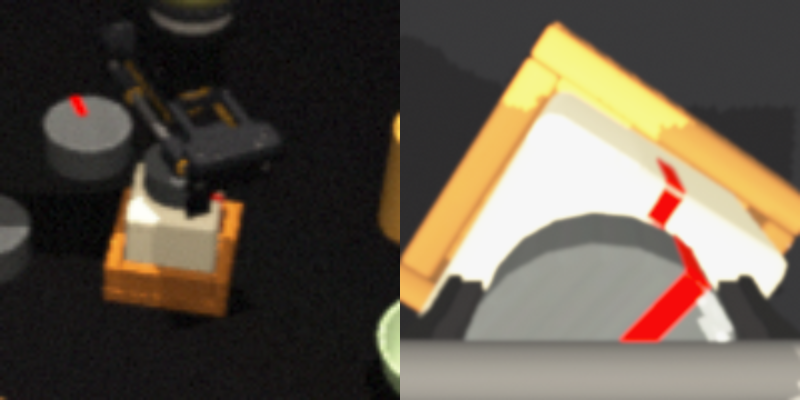

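The cap's mark and the jar's mark are almost in line in the crop, at (690,270) and (670,200). The upward force shows the cap is free. I'll turn it a few more degrees and lift.

step_arm(
  steps=[0.4, 0, 0, 0, -3, 0.4, 0, 0, 0, 0, 0.4, 0, 0, -2, 0, 0.4, 0, 0, -2, 0, 0.4, 0, 0, -3, 0, 0.4, 0, 0, -3, 0, 0.4, 0, 0, -4, 0, 0.4, 0, 0, 0, 0],
)

```text
time_s: 17.0
tool_pos: [0.4599, 0.274, 0.2874]
tool_rot: [-180.0, 0.0, 62.3]
force: [-0.6, 1.8, -0.3]
grip_width: 0.0594
grasp_force: 55.0
```

Free: no residual load. I'll lift the rest of the way.

step_arm(
  steps=[0.4, 0, 0, -8, 0, 0.4, 0, 0, -10, 0, 0.4, 0, 0, -10, 0, 0.4, 0, 0, -8, 0, 0.4, 0, 0, -4, 0, 0.4, 0, 0, 0, 0, 0.4, 0, 0, 0, 0, 0.4, 0, 0, 0, 0, 0.4, 0, 0, 0, 0],
)

```text
time_s: 18.12
tool_pos: [0.46, 0.2741, 0.327]
tool_rot: [-180.0, 0.0, 62.3]
force: [0.8, -0.6, -0.5]
grip_width: 0.0594
grasp_force: 55.0
```

Run:
```python
from h import *
w=snap('side','side6');v=snap('wrist','wrist6');c=snap('scene','scene6');cv2.imwrite('pics/z6.png',np.vstack([np.hstack([cv2.resize(c['image'][100:220,240:360,::-1],(300,300)),cv2.resize(v['image'][100:300,180:380,::-1],(300,300))]),np.hstack([cv2.resize(w['image'][130:230,190:290,::-1],(300,300)),cv2.resize(w['image'][220:400,235:415,::-1],(300,300))])]))
o=env.get_obs(); print(o['time_s'],o['tool_pos'],o['tool_rot'],o['force'],o['grip_width'],o['grasp_force'])
```

```text
18.275 [0.46002307 0.27414051 0.32714633] [-1.79998340e+02  9.52567064e-03  6.23034462e+01] [ 1.24188281 -0.27785261 -0.58482251] 0.05904295355859719 54.999738207043265
```

View pics/z6.png

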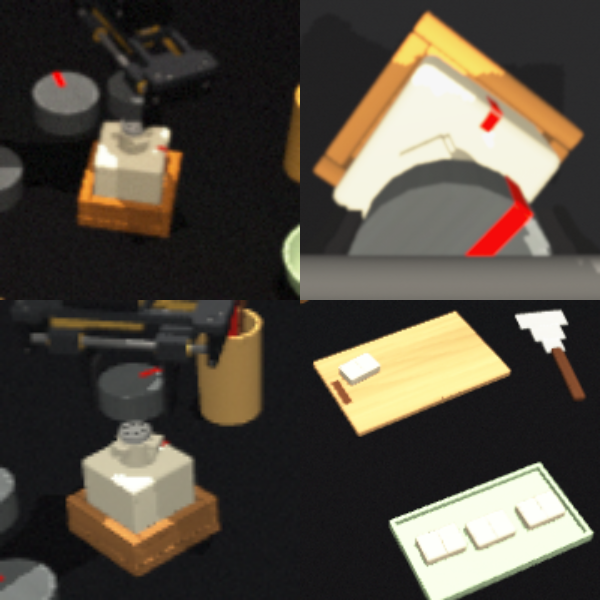

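The cap is held level above the seated jar with the marks in line. Three cakes are on the dish and one is on the board.

```bash
python3 -c "
from cell import env
print(env.sign_off())"
```

```text
the job is handed in; nothing more can be done
None
```

The job is handed in, though `sign_off` gave no verdict: three cakes lie flat on the dish and one is left on the board, and the cap is held level about 3 cm above the jar's mouth with the red marks in line.

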